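# Lock the cap onto the extractor's filter housing

### The arm

A 6-joint arm with a two-finger parallel gripper is mounted at the origin on the work surface. World frame = base frame: x ahead of the robot, y to its left, z up, the work surface at z = 0. Lengths are in m, angles in rad, forces in N, time in s.
With the tool pointing down it reaches from about 0.3 to 0.775 m from the base axis. Payload 14.6 kg.
Tool frame: the origin (TCP) lies midway between the tips of the shut fingers; the grasp point (between the pads) lies 19 mm behind it (ctrl.tcp_to_grasp is the distance from the TCP to the grasp point, in m); x points along the fingers, y is the direction in which the jaws open and shut, and the axes are right-handed (so a half turn about x gives the same grasp; the last joint's range is limited). The gripper opens to 94 mm and grips with 3 to 60 N. Pads are 16 mm wide; open, the fingers measure 119 mm over their backs; the gripper's body (75 mm by 177 mm) begins 78 mm behind the grasp point.
Start: joints at [1.127, 0.3, 1.521, -0, 1.321, -0.067], TCP at [0.202, 0.511, 0.205] pointing down, gripper open.
Joint ranges: [-3.03, 3.03], [-0.79, 2.21], [0.23, 2.52], [-1.04, 4.18], [0, 3.07], [-2.55, 2.55]. Speed limits (rad/s): [2.22, 2.22, 2.57, 3.14, 3.14, 3.14].

### API

Orientations are given as [roll, pitch, yaw] about the fixed x, y, z axes, in that order (R = Rz(yaw) Ry(pitch) Rx(roll)).
In Python, from station import ctrl gives the robot as it stands.
- The arm moves only by the tool jog_arm, never from a script. Its argument "rows" is one flat list of numbers, 7 for each row, row after row: the shift along the world's x, y, z in m, then the turn, a rotation vector about the world's x, y, z in degrees, then the closure, from 0 (fully open) to 1 (shut). A call has 1 to 8 rows; each row shifts and turns the commanded pose from where the row before left it; what a row does not reach is not made up. A row lasts 1/12 s, in which the tool goes at most 41.7 mm and 7.16 degrees, less where a joint would pass 70% of its speed; a pose out of reach is approached as far as the arm can. A call with a gripper value outside its range is refused whole. The fingers move at their own pace and stop on an object; "squeeze" is the grip in N (left out, the last holds). Time passes only in rows, so rows that do not move let the fingers close. It gives the time, the measured TCP pose, the force and the opening at its end, in the units of the state.
- ctrl.get_obs(): the state, without advancing time (a new reading comes with each control period).
- ctrl.camera(name): name is "side" or "top"; returns (picture, depth): 384x512x3 uint8, red, green, blue; 384x512 float32, m along the optical axis (not along the pixel's ray), 0 where there is no reading.
- ctrl.camera_model(name): a dict with "K" (3x3 intrinsics, pixels), "dist" ([k1, k2, p1, p2, k3] as OpenCV has them; the pictures are not rectified), "extrinsics" (4x4, takes a point from camera to world coordinates). Camera axes: x right, y down, z forward; pixel columns grow to the right and rows downward; lengths in m; the calibration is good to about 2 mm. A picture is of the moment at which its call begins. camera_model takes no time and is no camera call.
- ctrl.hand_in(): hands the job in, once; it reports no verdict.
The state is a dict: "time_s": time; "qpos": joint angles; "joint_vel": joint speeds; "tau": joint torques, N m; "ee_pos": TCP position; "eef_rot": TCP orientation; "force": force on the tool from outside, world axes, zero at the start; "moment": the same for the moment, N m; "grip_width": finger opening in m.
Only numpy, scipy, OpenCV 4.12 (cv2) and the standard library are available. Lean on these libraries where they do the work, as an engineer would, in place of code of your own. Each camera call takes 0.05 s, during which the arm holds its last target.

### The job

The extractor's filter housing stands open. Take the blue cap by its middle grip, set it level into the collar with its yellow marks at the collar's yellow marks so that it goes down onto the seal, then turn it clockwise by its lever until it is tight and let go. Tighten by feel: firm enough to squeeze the sprung seal, but do not force it or slam it down, and leave the other things where they are.

Things in the scene. Friction and masses are not known exactly. Their poses are not given: they have to be found in the camera images.
- cap: Round blue cap, 0.2 kg. Origin: centre of its underside, z up. Flange 110 mm across, its top 28 mm above the origin; below it the cap is 84 mm across. Three lugs 14 mm wide reach out to 51 mm radius at the bottom edge, at 0, 120 and 240 degrees from the cap's x (the lever's direction), each under a yellow mark on the flange (the lever hides one).
- cap_grip (a point): Centre of the cap's middle grip, for lifting: an upright blade on the axis, 44 mm along the cap's x, 16 mm thick along y, from 28 to 64 mm above the cap's origin (this point: 52 mm). Axes as the cap.
- cap_lever (a point): Point on the centreline of the cap's lever, 95 mm from the axis along the cap's x, 40 mm above the cap's origin. The lever is a 14 x 14 mm bar ending 117 mm from the axis (black end). Pushed sideways here, the loose cap turns with under 2 N, 9 to 10 N makes it well tight, beyond 12 N the seal may be crushed; within a few degrees of biting the force climbs steeply.
- housing: White filter housing on a grey 150 mm square base, fixed, mouth up. Origin: centre of its underside, z up. An outlet stub points to its +y, to 98 mm from the axis, below 67 mm height. With its lugs in the gaps the freed cap rests with its origin 84 mm above this origin; lying on top of the tabs it stays above 93 mm.
- collar (a point): Centre of the collar's top rim, 100 mm above the housing's origin, axes as the housing. Rim 128 mm across outside, 106 inside. Three tabs reach in to 44.5 mm radius; between them gaps 30 degrees wide, centred at 0, 120, 240 degrees from x (yellow marks), let the lugs down. Any gap may take the lug under the lever.
- ramps (a point): On the axis at the tabs' height as made (93 mm). The tabs' undersides are ramps falling 1.07 mm per 10 degrees clockwise seen from above; a lug under them is pulled down. Worn by an unmeasured +-3 mm (not shown by this point): they bite anywhere from 16 to 76 degrees past the gap's centre, and the cap is tight 5 to 12 degrees later. Self-locking.
- seal: Black sprung seal disc inside the housing, which the cap presses on. Origin: centre of its top face, 16 mm below the collar's rim. It gives 1 mm per 25 N, 4 mm at most. Tight means more than 8 N on it, over 25 N crushes it; aim at 14 N. Friction is about 0.6, varying by 15 percent.
- bottle: bystander: squeeze bottle, 66 mm across, 170 mm tall, origin under its centre
- tape: bystander: roll of paper tape lying flat, 60 mm across, 25 mm tall, origin under its centre
- carton: bystander: white carton 80 x 140 x 70 mm, origin under its centre
- dish: bystander: steel bowl 110 mm across, 45 mm tall, origin under its centre
- pot: bystander: grey pot 68 mm across, 95 mm tall, origin under its centre
- jar: bystander: small jar 64 mm across, 90 mm tall, origin under its centre
- probe: bystander: flat steel instrument 145 mm long, 14 mm wide, 6 mm thick, lying, origin under its centre

How it is judged:
By the outcome, as a careful person would: the job done as asked, in the order asked, and still so for the second after the job is handed in, with the robot touching nothing.
It also fails if it takes over 72 s, if anything falls off the work surface, if the arm or the gripper's body presses on something with over 40 N, if the wrist force passes 120 N, or if a joint passes its speed limit or range.

## Working session

There is one attempt and no reset: what is moved stays moved. The work goes in short steps, Python scripts to look and compute and a tool call to move; the robot and the scene stay as the last step left them, time stands still between calls to the robot, and variables do not carry over. Pictures are saved under pics/ and viewed, and the job is handed in when it is done.

Besides the shell and the picture viewer there is one more tool, called after ">>>" by a JSON object that holds its "api" and its "payload". jog_arm: Moves the arm, as the interface text tells. Its arguments: {"type":"object","properties":{"rows":{"type":"array"},"squeeze":{"type":"number"}},"required":["rows"]}

```bash
ls; mkdir -p pics; cat > h.py <<'E'
import numpy as np, cv2
from station import ctrl
def snap(name,tag):
    p,d=ctrl.camera(name); cv2.imwrite(f'pics/{tag}.png',cv2.resize(p[:,:,::-1],None,fx=1.5,fy=1.5)); np.savez(f'{tag}.npz',p=p,d=d); return p,d
def cloud(name,d):
    m=ctrl.camera_model(name);K=np.array(m['K']);E=np.array(m['extrinsics'])
    v,u=np.mgrid[0:d.shape[0],0:d.shape[1]]
    n=cv2.undistortPoints(np.stack([u,v],-1).reshape(-1,1,2).astype(np.float64),K,np.array(m['dist'])).reshape(d.shape+(2,))
    P=np.concatenate([n*d[...,None],d[...,None]],-1)
    W=P@E[:3,:3].T+E[:3,3]; W[d==0]=np.nan
    return W
E
python3 - <<'E'
from h import *
for n in('top','side'): snap(n,n+'0')
for n in('top','side'):print(np.round(ctrl.camera_model(n)['extrinsics'],3))
o=ctrl.get_obs();print(o)
E
```

```text
pics
[[-0.027 -0.975  0.223  0.401]
 [-1.     0.027 -0.004  0.02 ]
 [-0.002 -0.223 -0.975  1.087]
 [ 0.     0.     0.     1.   ]]
[[ 0.779 -0.298  0.552 -0.194]
 [-0.627 -0.404  0.666 -0.942]
 [ 0.024 -0.865 -0.502  0.815]
 [ 0.     0.     0.     1.   ]]
{'time_s': 0.1, 'qpos': array([ 1.12739388e+00,  3.00376517e-01,  1.52147798e+00, -1.33615671e-05,
        1.32069600e+00, -6.66068424e-02]), 'joint_vel': array([ 1.09984690e-03, -9.67561715e-04, -8.61906315e-04, -2.79412401e-05,
        1.09384303e-04,  8.94146962e-04]), 'tau': array([ 1.66052650e-03, -5.32642329e+01, -3.53283691e+01,  7.10249855e-02,
        2.34128174e-02, -6.32627894e-05]), 'ee_pos': array([0.20228452, 0.51121605, 0.20498183]), 'eef_rot': array([-1.62389159,  1.5698384 , -2.00068388]), 'force': array([-0.2223434 ,  0.09616666,  0.68845614]), 'moment': array([ 0.01634868,  0.0474068 , -0.00460025]), 'grip_width': 0.09421909118981317}
```

View pics/top0.png

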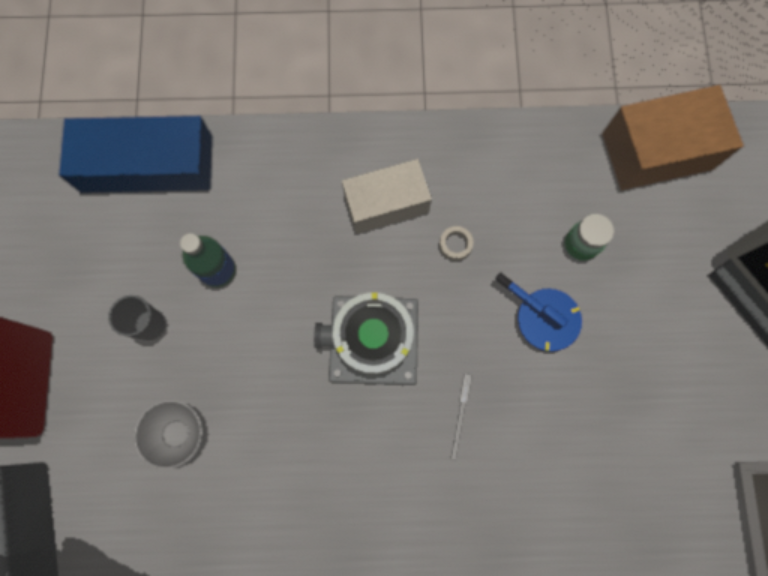

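View pics/side0.png

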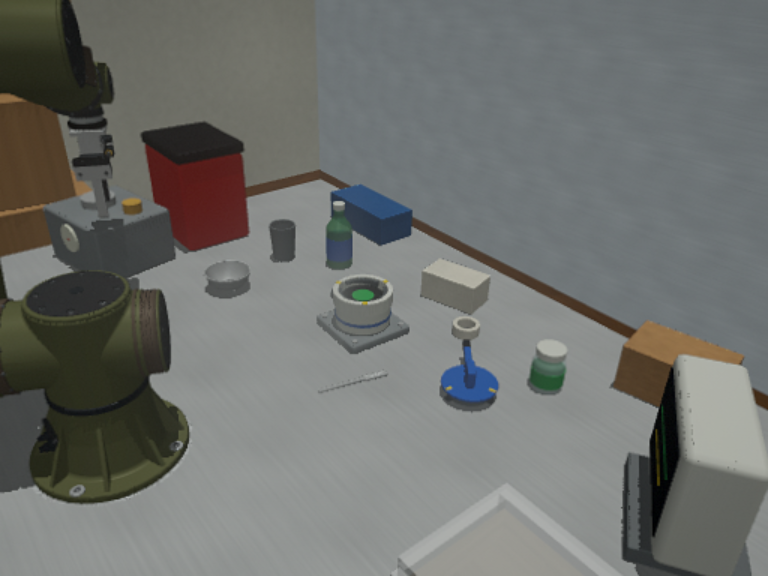

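Top view: the cap is at about (550,320) with its lever towards (500,280). The housing is at (373,335), with yellow marks at (374,296), (405,352) and (340,350), and its stub points left. The jar is near the cap at (590,235) and the tape is at (457,243). Next I'll measure positions.

```bash
cat > meas.py <<'E'
from h import *
from scipy.optimize import least_squares
def circ(xy):
    f=lambda q:np.hypot(xy[:,0]-q[0],xy[:,1]-q[1])-q[2]
    r=least_squares(f,[*xy.mean(0),.05],loss='soft_l1',f_scale=.002);return r.x
for n in('top','side'):
    z=np.load(n+'0.npz');W=cloud(n,z['d']);p=z['p'].astype(int);hsv=cv2.cvtColor(z['p'],cv2.COLOR_RGB2HSV).astype(int)
    near=lambda c,r:np.hypot(W[...,0]-c[0],W[...,1]-c[1])<r
    blue=(abs(hsv[...,0]-112)<14)&(hsv[...,1]>120)&(W[...,2]<.1)&(W[...,2]>.012)&(W[...,1]<0)&near((.45,-.27),.2)
    B=W[blue]
    print(n,'blue',len(B),np.round(np.percentile(B,[1,50,99],axis=0),3).tolist())
    fl=B[(B[:,2]<.034)&(B[:,2]>.02)]; 
    print('flange z',np.median(fl[:,2]))
    h=cv2.convexHull(fl[:,:2].astype(np.float32))[:,0]; c=cv2.minEnclosingCircle(fl[:,:2].astype(np.float32));print('minenc',c, 'fit',circ(h))
    yel=(abs(hsv[...,0]-27)<8)&(hsv[...,1]>110)&(W[...,2]<.13)&(W[...,2]>.01)
    k,l=cv2.connectedComponents(yel.astype(np.uint8))
    for i in range(1,k):
        q=W[l==i]
        if len(q)>3: print(' yel',len(q),np.round(q.mean(0),4))
    top=B[B[:,2]>.036]
    lv=B[(B[:,2]>.036)&(B[:,2]<.056)]
    for t in(lv,B[B[:,2]>.057]):
        m=t.mean(0);u,s,v=np.linalg.svd((t-m)[:,:2],full_matrices=False);print('dir',len(t),np.round(m,4),np.degrees(np.arctan2(v[0,1],v[0,0])))
    # rim
    R=W[(W[...,2]>.094)&(W[...,2]<.108)&near((.4,.02),.1)&(hsv[...,1]<60)]
    print('rim',len(R),np.round(np.median(R[:,2]),4),cv2.minEnclosingCircle(R[:,:2].astype(np.float32)), circ(cv2.convexHull(R[:,:2].astype(np.float32))[:,0]))
E
python3 meas.py
```

```text
top blue 1326 [[0.532, -0.316, 0.023], [0.581, -0.262, 0.028], [0.633, -0.207, 0.066]]
flange z 0.02763736497209801
minenc ((0.5823068618774414, -0.26653409004211426), 0.05411320552229881) fit [ 0.58147931 -0.2664768   0.05290248]
 yel 7 [ 0.6472 -0.598   0.1084]
 yel 11 [0.616  0.0323 0.1006]
 yel 8 [ 0.5974 -0.3123  0.0292]
 yel 8 [ 0.5355 -0.2582  0.0289]
 yel 11 [0.5303 0.0886 0.1008]
 yel 9 [ 0.5235 -0.0141  0.1003]
dir 153 [ 0.6107 -0.2315  0.0459] -133.9396238831886
dir 116 [ 0.5814 -0.2661  0.0632] -130.84411302575324
rim 44 0.0996 ((0.4968574643135071, 0.029336102306842804), 0.020252469927072525) [-44.9298843   -4.06281582  45.61039574]
side blue 736 [[0.532, -0.32, 0.025], [0.575, -0.276, 0.03], [0.634, -0.211, 0.066]]
flange z 0.02913444890689265
minenc ((0.5808549523353577, -0.27017566561698914), 0.054928552359342575) fit [ 0.58122404 -0.26932562  0.05347719]
 yel 4 [0.6161 0.0291 0.1021]
 yel 6 [ 0.5259 -0.0148  0.1017]
 yel 6 [ 0.5367 -0.2588  0.0293]
 yel 5 [ 0.5977 -0.3118  0.03  ]
 yel 92 [ 0.5946 -0.6331  0.1131]
dir 72 [ 0.5978 -0.2504  0.0469] -130.65676166236366
dir 59 [ 0.5799 -0.2712  0.0643] -129.93552921834328
rim 25 0.099 ((0.49465787410736084, 0.026610523462295532), 0.020777519792318344) [68.08812581  3.64071234 67.68893975]
```

```bash
cat > m2.py <<'E'
from h import *
from meas import circ
for n in('top','side'):
    z=np.load(n+'0.npz');W=cloud(n,z['d'])
    r=np.hypot(W[...,0]-.556,W[...,1]-.035)
    R=W[(W[...,2]>.095)&(W[...,2]<.106)&(r<.075)]
    f=circ(cv2.convexHull(R[:,:2].astype(np.float32))[:,0]);print(n,len(R),np.median(R[:,2]),f,cv2.minEnclosingCircle(R[:,:2].astype(np.float32)))
    # ring symmetrical fit 53..64: fit mean radius
    q=R[np.hypot(R[:,0]-f[0],R[:,1]-f[1])>.050];print(circ(q[:,:2]))
    # base square
    b=W[(W[...,2]>.006)&(W[...,2]<.03)&(r<.115)]
    print('base',cv2.minAreaRect(b[:,:2].astype(np.float32)),np.median(b[:,2]))
    for nm,c,rr in(('jar',(.69,-.31),.07),('tape',(.67,-.11),.05)):
        g=W[(np.hypot(W[...,0]-c[0],W[...,1]-c[1])<rr)&(W[...,2]>.01)];print(nm,np.round(np.percentile(g,[1,99],axis=0),3).tolist())
E
python3 m2.py|grep -v "yel\|dir\|blue\|flange\|minenc"
```

```text
rim 44 0.0996 ((0.4968574643135071, 0.029336102306842804), 0.020252469927072525) [-44.9298843   -4.06281582  45.61039574]
rim 25 0.099 ((0.49465787410736084, 0.026610523462295532), 0.020777519792318344) [68.08812581  3.64071234 67.68893975]
top 969 0.0990785935163776 [0.55673814 0.03530057 0.06396231] ((0.556817352771759, 0.035368092358112335), 0.06481937319040298)
[0.5565428  0.03524292 0.05824557]
base ((0.5424920916557312, 0.030647002160549164), (0.1613406091928482, 0.17822791635990143), 86.5046157836914) 0.019298433841733242
jar [[0.625, -0.365, 0.013], [0.746, -0.277, 0.093]]
tape [[0.696, -0.138, 0.011], [0.714, -0.089, 0.029]]
side 386 0.09988471096782336 [0.55632253 0.03342146 0.0651837 ] ((0.5570138096809387, 0.033518292009830475), 0.06783891469240189)
[0.55535548 0.03203104 0.05870016]
base ((0.5685032606124878, 0.03167467936873436), (0.1533922255039215, 0.17778761684894562), 86.82933044433594) 0.020108251756863427
jar [[0.626, -0.374, 0.011], [0.744, -0.278, 0.094]]
tape [[0.696, -0.14, 0.011], [0.715, -0.094, 0.029]]
```

```bash
python3 - <<'E'
from h import *
from scipy.spatial.transform import Rotation as R
o=ctrl.get_obs();M=R.from_euler('xyz',o['eef_rot']).as_matrix();print(np.round(M,4),ctrl.tcp_to_grasp)
y=M[:,1];print(np.degrees(np.arctan2(y[1],y[0])), np.degrees(o['qpos']))
print(o['time_s'])
E
```

```text
[[-4.000e-04  3.679e-01  9.298e-01]
 [-9.000e-04  9.298e-01 -3.679e-01]
 [-1.000e+00 -1.000e-03 -1.000e-04]] 0.0188
68.41139359690862 [ 6.45949114e+01  1.72103067e+01  8.71742668e+01 -7.65561403e-04
  7.56703066e+01 -3.81629096e+00]
0.1
```

>>> {"api": "jog_arm", "payload": {"rows": [0.0158, -0.0325, 0, 0, 0, -4.54, 0, 0.0158, -0.0325, 0, 0, 0, -4.54, 0, 0.0158, -0.0325, 0, 0, 0, -4.54, 0, 0.0158, -0.0325, 0, 0, 0, -4.54, 0, 0.0158, -0.0325, 0, 0, 0, -4.54, 0, 0.0158, -0.0325, 0, 0, 0, -4.54, 0, 0.0158, -0.0325, 0, 0, 0, -4.54, 0, 0.0158, -0.0325, 0, 0, 0, -4.54, 0], "squeeze": 25}}

```text
time_s: 0.77
ee_pos: [0.329, 0.2497, 0.2054]
eef_rot: [-1.196, 1.571, -2.21]
force: [0.2, 1.5, 0.6]
grip_width: 0.0939
```

>>> {"api": "jog_arm", "payload": {"rows": [0.0158, -0.0325, 0, 0, 0, -4.54, 0, 0.0158, -0.0325, 0, 0, 0, -4.54, 0, 0.0158, -0.0325, 0, 0, 0, -4.54, 0, 0.0158, -0.0325, 0, 0, 0, -4.54, 0, 0.0158, -0.0325, 0, 0, 0, -4.54, 0, 0.0158, -0.0325, 0, 0, 0, -4.54, 0, 0.0158, -0.0325, 0, 0, 0, -4.54, 0, 0.0158, -0.0325, 0, 0, 0, -4.54, 0]}}

```text
time_s: 1.43
ee_pos: [0.4555, -0.0105, 0.2054]
eef_rot: [-2.065, 1.571, 2.569]
force: [1.0, 0.8, -0.6]
grip_width: 0.0938
```

>>> {"api": "jog_arm", "payload": {"rows": [0.0158, -0.0325, 0, 0, 0, -4.54, 0, 0.0158, -0.0325, 0, 0, 0, -4.54, 0, 0.0158, -0.0325, 0, 0, 0, -4.54, 0, 0.0158, -0.0325, 0, 0, 0, -4.54, 0, 0.0158, -0.0325, 0, 0, 0, -4.54, 0, 0.0158, -0.0325, 0, 0, 0, -4.54, 0, 0.0158, -0.0325, 0, 0, 0, -4.54, 0, 0.0158, -0.0325, 0, 0, 0, -4.54, 0]}}

```text
time_s: 2.1
ee_pos: [0.5819, -0.2703, 0.205]
eef_rot: [-1.363, 1.57, 2.638]
force: [0.2, 0.8, -0.2]
grip_width: 0.0939
```

```bash
cat > st.py <<'E'
from h import *
from scipy.spatial.transform import Rotation as R
def st():
    o=ctrl.get_obs();M=R.from_euler('xyz',o['eef_rot']).as_matrix();y=M[:,1]
    print('t',round(o['time_s'],2),'p',np.round(o['ee_pos'],4),'yaw',round(np.degrees(np.arctan2(y[1],y[0])),2),'x',np.round(M[:,0],4),'ydn',round(y[2],4),'F',np.round(o['force'],2),'M',np.round(o['moment'],3),'w',round(o['grip_width'],4),'q6',round(o['qpos'][5],2))
    return o,M
if __name__=='__main__':st()
E
python3 st.py
```

```text
t 2.1 p [ 0.5819 -0.2703  0.205 ] yaw -40.78 x [-6.e-04  3.e-04 -1.e+00] ydn -0.0007 F [ 0.16  0.76 -0.23] M [-0.025  0.097 -0.041] w 0.0939 q6 0.22
```

>>> {"api": "jog_arm", "payload": {"rows": [-0.0006, 0.0023, -0.03, 0, 0, 0.3, 0, 0, 0, -0.03, 0, 0, 0, 0.3, 0, 0, -0.03, 0, 0, 0, 0.5, 0, 0, -0.03, 0, 0, 0, 0.5, 0, 0, -0.025, 0, 0, 0, 0.5, 0, 0, -0.016, 0, 0, 0, 0.5, 0, 0, -0.01, 0, 0, 0, 0.5, 0, 0, 0, 0, 0, 0, 0.5]}}

```text
time_s: 2.77
ee_pos: [0.58, -0.2658, 0.0321]
eef_rot: [-1.357, 1.567, 2.653]
force: [-0.9, 0.1, -0.2]
grip_width: 0.0509
```

```bash
python3 - <<'E'
from st import *
st();snap('side','s1');snap('top','t1')
E
```

```text
t 2.77 p [ 0.58   -0.2658  0.0321] yaw -40.25 x [-0.0033  0.0017 -1.    ] ydn -0.0036 F [-0.87  0.11 -0.25] M [-0.032  0.111 -0.009] w 0.0509 q6 0.22
```

View pics/s1.png

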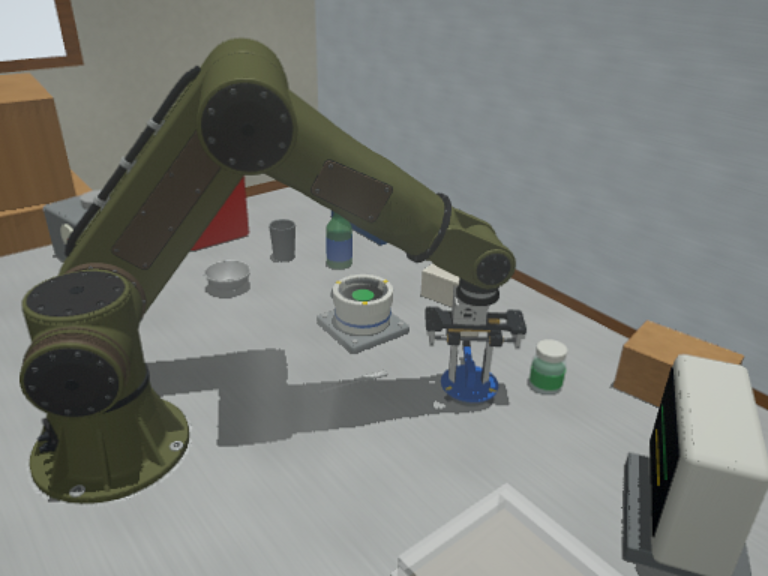

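```bash
python3 st.py
```

```text
t 2.87 p [ 0.5813 -0.2665  0.0351] yaw -40.25 x [ 5.e-04 -3.e-04 -1.e+00] ydn 0.0006 F [ 0.69 -0.04 -0.3 ] M [-0.1    0.085  0.021] w 0.0474 q6 0.22
```

The side view shows the fingers on either side of the blade at about (470,370), clear of the jar. Now I'll close the gripper and lift.

>>> {"api": "jog_arm", "payload": {"rows": [0, 0, 0, 0, 0, 0, 0.7, 0, 0, 0, 0, 0, 0, 0.8, 0, 0, 0, 0, 0, 0, 0.9, 0, 0, 0, 0, 0, 0, 1, 0, 0, 0, 0, 0, 0, 1, 0, 0, 0, 0, 0, 0, 1, 0, 0, 0, 0, 0, 0, 1, 0, 0, 0, 0, 0, 0, 1], "squeeze": 30}}

```text
time_s: 3.53
ee_pos: [0.5812, -0.2665, 0.0349]
eef_rot: [1.777, 1.57, -0.496]
force: [0.7, -0.1, 3.9]
grip_width: 0.0157
```

```bash
python3 st.py
```

```text
t 3.53 p [ 0.5812 -0.2665  0.0349] yaw -40.25 x [ 8.e-04 -4.e-04 -1.e+00] ydn 0.0008 F [ 0.68 -0.14  3.9 ] M [-0.113  0.032  0.075] w 0.0157 q6 0.22
```

>>> {"api": "jog_arm", "payload": {"rows": [0, 0, 0.008, 0, 0, 0, 1, 0, 0, 0.02, 0, 0, 0, 1, 0, 0, 0.03, 0, 0, 0, 1, 0, 0, 0.035, 0, 0, 0, 1, 0, 0, 0.035, 0, 0, 0, 1, 0, 0, 0.02, 0, 0, 0, 1, 0, 0, 0.01, 0, 0, 0, 1, 0, 0, 0, 0, 0, 0, 1]}}

```text
time_s: 4.2
ee_pos: [0.5814, -0.2665, 0.1944]
eef_rot: [1.794, 1.568, -0.479]
force: [-0.1, -0.2, -2.7]
grip_width: 0.0159
```

```bash
python3 - <<'E'
from st import *
st();snap('side','s2');p,d=snap('top','t2')
E
```

```text
t 4.2 p [ 0.5814 -0.2665  0.1944] yaw -40.25 x [ 0.0024 -0.0012 -1.    ] ydn 0.0026 F [-0.07 -0.18 -2.75] M [-0.054  0.183  0.006] w 0.0159 q6 0.22
```

View pics/s2.png

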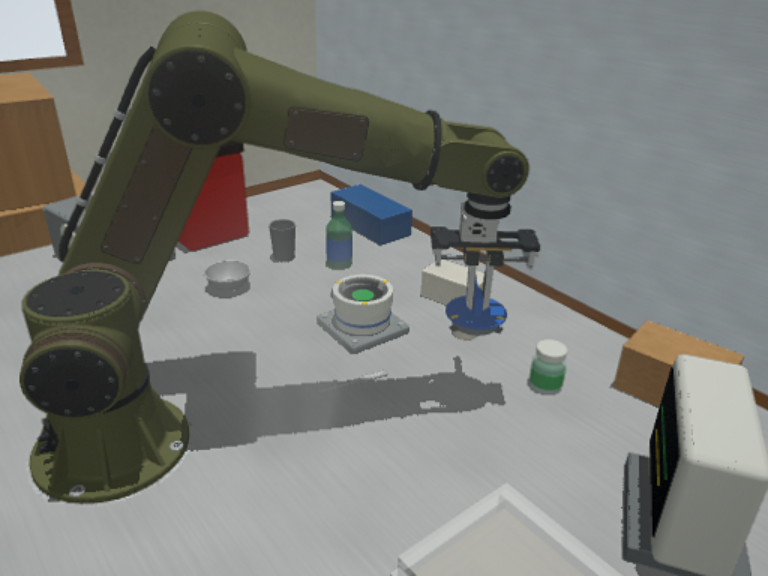

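View pics/t2.png

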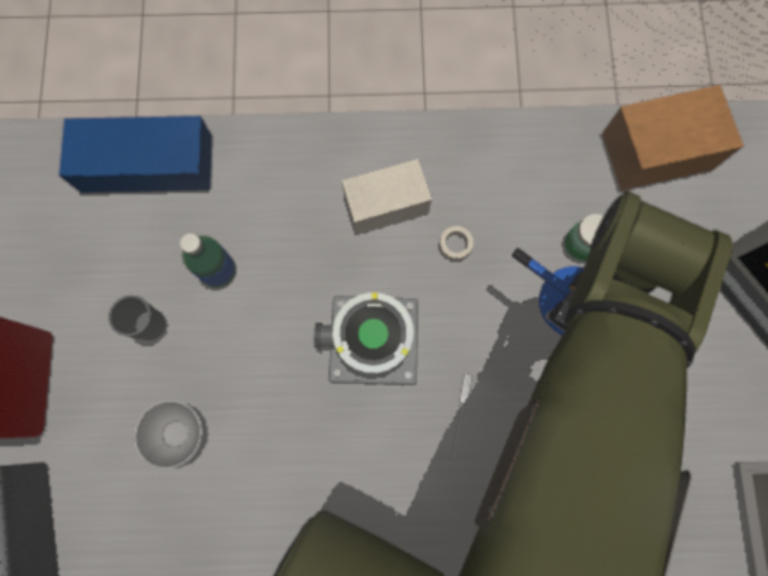

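The cap is held and its lever is up at (515,258). The jar has not moved. Next is the carry to above the housing, turning 67°.

>>> {"api": "jog_arm", "payload": {"rows": [-0.001, 0.014, 0, 0, 0, 4, 1, -0.0023, 0.026, 0, 0, 0, 5.7, 1, -0.0023, 0.026, 0, 0, 0, 5.7, 1, -0.0023, 0.026, 0, 0, 0, 5.7, 1, -0.0023, 0.026, 0, 0, 0, 5.7, 1, -0.0023, 0.026, 0, 0, 0, 5.7, 1, -0.0023, 0.026, 0, 0, 0, 5.7, 1, -0.0023, 0.026, 0, 0, 0, 5.7, 1]}}

```text
time_s: 4.97
ee_pos: [0.5628, -0.0689, 0.1901]
eef_rot: [-1.838, 1.567, 2.943]
force: [0.0, -0.2, -1.4]
grip_width: 0.0158
```

>>> {"api": "jog_arm", "payload": {"rows": [-0.0023, 0.026, 0, 0, 0, 5.7, 1, -0.0023, 0.026, 0, 0, 0, 5.7, 1, -0.002, 0.026, 0, 0, 0, 5.55, 1, -0.0017, 0.02, 0, 0, 0, 4, 1, -0.0006, 0.0085, 0, 0, 0, 2, 1, 0, 0, 0, 0, 0, 0, 1, 0, 0, 0, 0, 0, 0, 1, 0, 0, 0, 0, 0, 0, 1]}}

```text
time_s: 5.63
ee_pos: [0.5549, 0.0352, 0.1918]
eef_rot: [-1.824, 1.57, -2.933]
force: [0.1, -0.2, -2.2]
grip_width: 0.0161
```

```bash
python3 - <<'E'
from st import *
st();snap('side','s3');p,d=snap('top','t3');st()
E
```

```text
t 5.63 p [0.5549 0.0352 0.1918] yaw 26.45 x [-1.e-03 -2.e-04 -1.e+00] ydn -0.001 F [ 0.15 -0.18 -2.21] M [-0.024  0.01  -0.025] w 0.0161 q6 -0.46
t 5.73 p [0.555  0.0351 0.1921] yaw 26.46 x [-5.e-04 -1.e-04 -1.e+00] ydn -0.0005 F [ 0.22  0.3  -2.43] M [-0.083 -0.029  0.005] w 0.0156 q6 -0.46
```

View pics/s3.png

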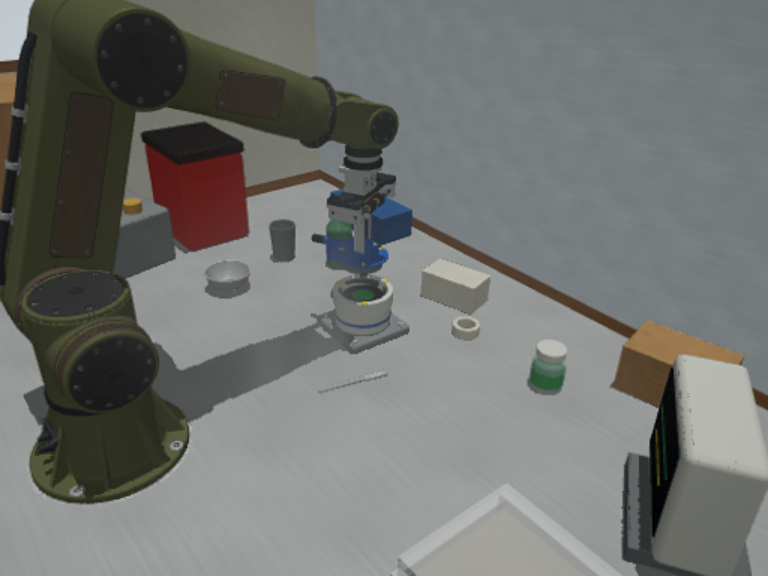

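View pics/t3.png

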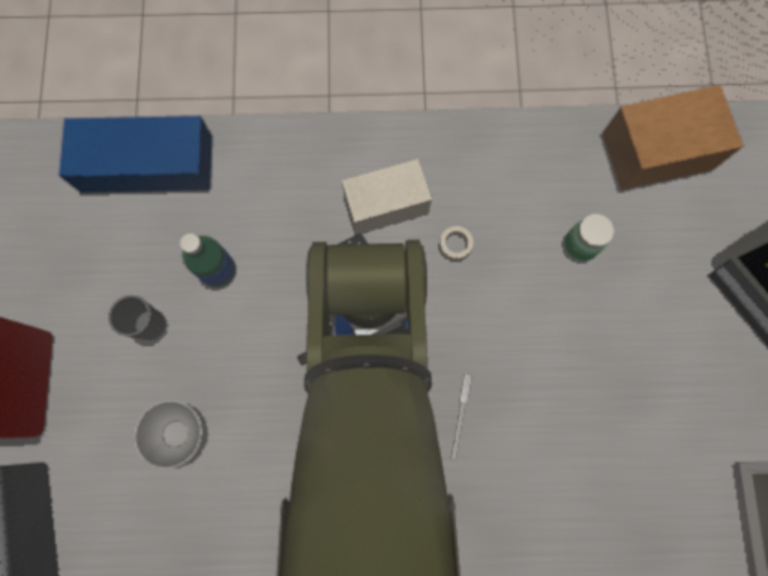

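```bash
cat > m3.py <<'E'
from h import *
from scipy.optimize import least_squares
import sys
z=np.load(sys.argv[1]+'.npz');W=cloud('side',z['d']);hsv=cv2.cvtColor(z['p'],cv2.COLOR_RGB2HSV).astype(int)
c=cv2.resize(z['p'][140:250,190:290,::-1],None,fx=6,fy=5.4,interpolation=cv2.INTER_CUBIC);cv2.imwrite(f'pics/{sys.argv[1]}c.png',c)
near=np.hypot(W[...,0]-.556,W[...,1]-.035)<.14
B=W[(abs(hsv[...,0]-112)<14)&(hsv[...,1]>120)&near]
print(len(B),np.round(np.percentile(B,[1,10,25,50,75,90,99],axis=0),4).tolist())
yel=(abs(hsv[...,0]-27)<8)&(hsv[...,1]>100)&near
k,l=cv2.connectedComponents(yel.astype(np.uint8))
for i in range(1,k):
    q=W[l==i]
    if len(q)>1: print(' yel',len(q),np.round(q.mean(0),4),np.argwhere(l==i).mean(0))
zt=float(sys.argv[2])
f=B[(abs(B[:,2]-zt)<.004)]
A=np.c_[f[:,:2]-[.556,.034],np.ones(len(f))];s=np.linalg.lstsq(A,f[:,2],rcond=None)[0];print('plane',len(f),s,'deg',np.degrees(s[:2]))
h=cv2.convexHull(f[:,:2].astype(np.float32))[:,0]
r=least_squares(lambda q:np.hypot(h[:,0]-q[0],h[:,1]-q[1])-.0535,[.556,.034],loss='soft_l1',f_scale=.001);print('fl ctr',r.x,r.fun.std())
E
python3 m3.py s3 .188
```

```text
232 [[0.512, -0.0259, 0.0419], [0.5359, -0.0161, 0.183], [0.5505, -0.0055, 0.1851], [0.5585, 0.0118, 0.1867], [0.5753, 0.019, 0.1965], [0.5905, 0.0428, 0.2106], [0.6024, 0.1099, 0.2221]]
 yel 2 [0.5796 0.0146 0.301 ] [134.5 252. ]
 yel 4 [ 0.5405 -0.0054  0.3049] [138.5  245.75]
 yel 5 [0.6031 0.0324 0.1865] [164.8 253.6]
 yel 2 [ 0.5299 -0.0032  0.1864] [175.5 242. ]
 yel 4 [0.6159 0.0289 0.1023] [187.25 256.75]
 yel 7 [ 0.5258 -0.0134  0.1014] [201.42857143 242.71428571]
plane 132 [-0.00313312  0.00367903  0.18641517] deg [-0.17951442  0.21079311]
fl ctr [0.55286355 0.03295862] 0.014739181745943167
```

View pics/s3c.png

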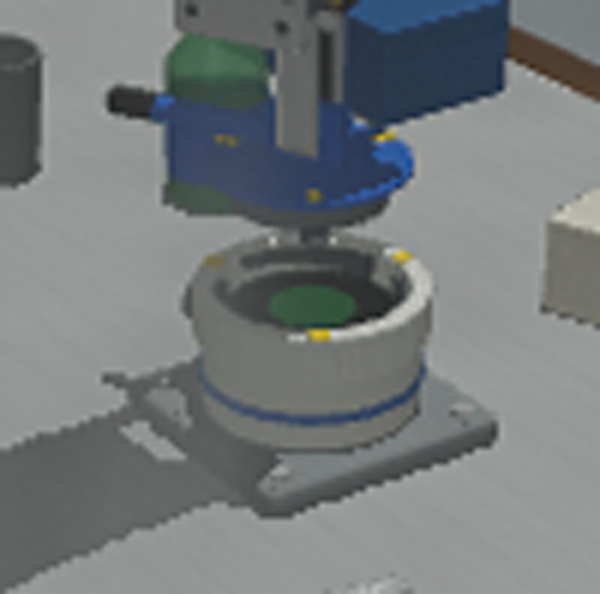

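```bash
cat > marks.py <<'E'
from h import *
from scipy.optimize import least_squares
def ray(n,uv,z):
    m=ctrl.camera_model(n);K=np.array(m['K']);E=np.array(m['extrinsics'])
    q=cv2.undistortPoints(np.array(uv,float).reshape(-1,1,2),K,np.array(m['dist']))[:,0]
    d=np.c_[q,np.ones(len(q))]@E[:3,:3].T; o=E[:3,3]
    return (o+d*((z-o[2])/d[:,2])[:,None])[:,:2]
def proj(n,P):
    m=ctrl.camera_model(n);E=np.linalg.inv(np.array(m['extrinsics']));P=np.asarray(P,float)
    return cv2.projectPoints(P,cv2.Rodrigues(E[:3,:3])[0],E[:3,3],np.array(m['K']),np.array(m['dist']))[0][:,0]
def marks(n,tag,guess,z,win=5):
    p=np.load(tag+'.npz')['p'].astype(float)
    yl=np.minimum(p[...,0],p[...,1])-p[...,2]   # yellowness
    out=[]
    for g in proj(n,[[*q,z] for q in guess]):
        u0,v0=np.round(g).astype(int);s=yl[v0-win:v0+win+1,u0-win:u0+win+1]
        w=np.clip(s-25,0,None);v,u=np.mgrid[v0-win:v0+win+1,u0-win:u0+win+1]
        out.append([(w*u).sum()/w.sum(),(w*v).sum()/w.sum()]);
    return ray(n,out,z)
def fit(M,angs,r,x0):
    a=np.radians(angs)
    f=lambda q:np.r_[q[0]+r*np.cos(q[2]+a)-M[:,0],q[1]+r*np.sin(q[2]+a)-M[:,1]]
    s=least_squares(f,x0);return np.round([*s.x[:2],np.degrees(s.x[2])],4),np.round(np.sqrt((s.fun**2).mean())*1e3,2)
if __name__=='__main__':
    H=[(.616,.0323),(.5303,.0886),(.5235,-.0141)]
    print('H top',fit(marks('top','top0',H,.1),[0,120,240],.0585,[.556,.034,-.06]))
    for t in('side0','s1','s2','s3'):
        for h in (H[:1]+H[2:],):
            print('H side',t,fit(marks('side',t,h,.1),[0,240],.0585,[.556,.034,-.06]))
    C=[(.5974,-.3120),(.5358,-.2585)]
    for n in('top','side'): print('C',n,fit(marks(n,n+'0',C,.028),[240,120],.0475,[.58,-.267,.86]))
    print('C s3',fit(marks('side','s3',[(.6031,.0324),(.5299,-.0032)],.1865,3),[240,120],.0475,[.556,.035,2.03]))
E
python3 marks.py
```

```text
H top (array([ 0.5569,  0.0355, -3.4287]), np.float64(0.52))
H side side0 (array([ 0.5601,  0.0369, -3.4697]), np.float64(0.38))
H side s1 (array([ 0.5601,  0.0368, -3.5028]), np.float64(0.36))
H side s2 (array([ 0.5601,  0.0369, -3.4963]), np.float64(0.37))
H side s3 (array([ 0.5601,  0.0369, -3.5364]), np.float64(0.38))
C top (array([ 0.5823, -0.2673, 48.9447]), np.float64(0.24))
C side (array([ 0.5851, -0.2664, 48.8672]), np.float64(0.48))
C s3 (array([5.558000e-01, 3.530000e-02, 1.160239e+02]), np.float64(0.14))
```

>>> {"api": "jog_arm", "payload": {"rows": [0.001, 0, -0.01, 0, 0, 0, 1, 0.001, 0, -0.015, 0, 0, 0, 1, 0, 0, -0.012, 0, 0, 0, 1, 0, 0, -0.006, 0, 0, 0, 1, 0, 0, -0.004, 0, 0, 0, 1, 0, 0, 0, 0, 0, 0, 1, 0, 0, 0, 0, 0, 0, 1]}}

```text
time_s: 6.32
ee_pos: [0.5572, 0.0361, 0.1457]
eef_rot: [1.097, 1.57, -0.009]
force: [-0.0, 0.3, -2.2]
grip_width: 0.016
```

```bash
python3 - <<'E'
from st import *
st();snap('side','s4');st()
E
python3 m3.py s4 .140
```

```text
t 6.32 p [0.5572 0.0361 0.1457] yaw 26.58 x [ 4.e-04 -0.e+00 -1.e+00] ydn 0.0003 F [-0.01  0.29 -2.23] M [-0.063  0.032  0.015] w 0.016 q6 -0.46
t 6.37 p [0.5573 0.0361 0.146 ] yaw 26.59 x [ 9.e-04 -0.e+00 -1.e+00] ydn 0.0008 F [ 0.58 -0.14 -2.28] M [-0.044 -0.029  0.003] w 0.0157 q6 -0.46
160 [[0.513, -0.0281, 0.0422], [0.5365, -0.0186, 0.1364], [0.5554, -0.0088, 0.1388], [0.5625, 0.0105, 0.1404], [0.5857, 0.0207, 0.1476], [0.5945, 0.0377, 0.1644], [0.6045, 0.1138, 0.1744]]
 yel 6 [0.5767 0.0146 0.2612] [147. 251.]
 yel 6 [ 0.5403 -0.0029  0.2612] [152. 245.]
 yel 4 [0.6037 0.0321 0.1409] [177.5 253.5]
 yel 3 [0.6197 0.0305 0.1   ] [187.33333333 257.33333333]
 yel 3 [ 0.5325 -0.0021  0.1393] [188.66666667 242.33333333]
 yel 6 [ 0.5253 -0.0155  0.1023] [201.5 243. ]
plane 101 [ 0.00175483 -0.0011656   0.13976318] deg [ 0.10054432 -0.06678404]
fl ctr [0.5552998  0.03303897] 0.011843007403501679
```

View pics/s4c.png

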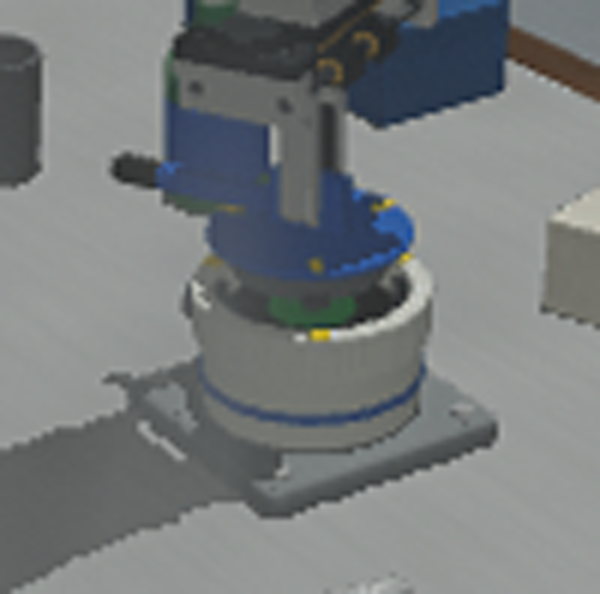

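>>> {"api": "jog_arm", "payload": {"rows": [-0.0004, -0.0005, -0.004, 0, 0, 0, 1, 0, 0, -0.004, 0, 0, 0, 1, 0, 0, -0.003, 0, 0, 0, 1, 0, 0, -0.002, 0, 0, 0, 1, 0, 0, -0.001, 0, 0, 0, 1, 0, 0, 0, 0, 0, 0, 1]}}

```text
time_s: 6.87
ee_pos: [0.5565, 0.0357, 0.1312]
eef_rot: [-1.966, 1.57, -3.073]
force: [0.5, -0.8, -2.6]
grip_width: 0.0161
```

>>> {"api": "jog_arm", "payload": {"rows": [0, 0, -0.002, 0, 0, 0, 1, 0, 0, -0.001, 0, 0, 0, 1, 0, 0, 0, 0, 0, 0, 1]}}

```text
time_s: 7.12
ee_pos: [0.5565, 0.0357, 0.1282]
eef_rot: [-2.082, 1.571, 3.095]
force: [-0.2, 0.5, -2.4]
grip_width: 0.0159
```

>>> {"api": "jog_arm", "payload": {"rows": [0, 0, -0.002, 0, 0, 0, 1, 0, 0, -0.001, 0, 0, 0, 1, 0, 0, 0, 0, 0, 0, 1]}}

```text
time_s: 7.37
ee_pos: [0.5564, 0.0357, 0.1252]
eef_rot: [-2.053, 1.57, 3.124]
force: [-0.3, -0.1, -2.4]
grip_width: 0.0156
```

>>> {"api": "jog_arm", "payload": {"rows": [0, 0, -0.002, 0, 0, 0, 1, 0, 0, -0.001, 0, 0, 0, 1, 0, 0, 0, 0, 0, 0, 1]}}

```text
time_s: 7.62
ee_pos: [0.5565, 0.0357, 0.1221]
eef_rot: [-2.068, 1.57, 3.109]
force: [0.6, 0.2, -1.7]
grip_width: 0.0159
```

>>> {"api": "jog_arm", "payload": {"rows": [0, 0, -0.001, 0, 0, 0, 1, 0, 0, -0.001, 0, 0, 0, 1, 0, 0, 0, 0, 0, 0, 1]}}

```text
time_s: 7.87
ee_pos: [0.5565, 0.0357, 0.1202]
eef_rot: [-2.1, 1.571, 3.077]
force: [-0.7, -0.5, -2.7]
grip_width: 0.0161
```

>>> {"api": "jog_arm", "payload": {"rows": [0, 0, -0.0005, 0, 0, 0, 1, 0, 0, 0, 0, 0, 0, 1]}}

```text
time_s: 8.03
ee_pos: [0.5566, 0.0357, 0.1199]
eef_rot: [-1.443, 1.571, -2.55]
force: [0.3, -0.6, -2.8]
grip_width: 0.0161
```

>>> {"api": "jog_arm", "payload": {"rows": [0, 0, -0.0007, 0, 0, 0, 1, 0, 0, 0, 0, 0, 0, 1]}}

```text
time_s: 8.2
ee_pos: [0.5565, 0.0357, 0.1191]
eef_rot: [-1.88, 1.571, -2.986]
force: [-0.9, -1.1, -2.0]
grip_width: 0.0159
```

>>> {"api": "jog_arm", "payload": {"rows": [0, 0, -0.0005, 0, 0, 0, 1, 0, 0, 0, 0, 0, 0, 1]}}

```text
time_s: 8.37
ee_pos: [0.5566, 0.0357, 0.1188]
eef_rot: [1.204, 1.571, 0.097]
force: [-0.7, -0.1, 0.2]
grip_width: 0.0159
```

>>> {"api": "jog_arm", "payload": {"rows": [0, 0, -0.0003, 0, 0, 0, 1, 0, 0, 0, 0, 0, 0, 1]}}

```text
time_s: 8.53
ee_pos: [0.5567, 0.0357, 0.1187]
eef_rot: [0.996, 1.571, -0.11]
force: [-0.7, -0.3, 1.2]
grip_width: 0.0157
```

It's touching the seal at the expected height (origin about 84 mm). I'll release and look.

>>> {"api": "jog_arm", "payload": {"rows": [0, 0, 0, 0, 0, 0, 0.8, 0, 0, 0, 0, 0, 0, 0.7, 0, 0, 0, 0, 0, 0, 0.6, 0, 0, 0, 0, 0, 0, 0.55, 0, 0, 0.01, 0, 0, 0, 0.55, 0, 0, 0.03, 0, 0, 0, 0.55, 0, 0, 0.025, 0, 0, 0, 0.55, 0, 0, 0, 0, 0, 0, 0.55]}}

```text
time_s: 9.2
ee_pos: [0.5584, 0.0358, 0.1892]
eef_rot: [1.111, 1.563, 0.004]
force: [1.1, -0.3, 0.4]
grip_width: 0.0425
```

```bash
python3 - <<'E'
from st import *
st();snap('side','s5');st()
E
python3 m3.py s5 .112
```

```text
t 9.2 p [0.5584 0.0358 0.1892] yaw 26.6 x [ 0.0077  0.     -1.    ] ydn 0.0069 F [ 1.08 -0.31  0.45] M [-0.005  0.013 -0.032] w 0.0425 q6 -0.47
t 9.25 p [0.5577 0.0357 0.1866] yaw 26.61 x [ 0.0051  0.     -1.    ] ydn 0.0046 F [-0.66 -0.5   0.11] M [-0.071  0.019  0.008] w 0.0424 q6 -0.47
134 [[0.5182, -0.0289, 0.0431], [0.5413, -0.0204, 0.1097], [0.5553, -0.0141, 0.1116], [0.5622, 0.008, 0.1133], [0.5861, 0.0183, 0.12], [0.5975, 0.0264, 0.1399], [0.6071, 0.111, 0.1493]]
 yel 6 [0.5887 0.0214 0.3045] [132. 253.]
 yel 3 [ 0.5283 -0.0082  0.3064] [139.33333333 243.        ]
 yel 3 [0.6029 0.0327 0.1133] [185. 253.]
 yel 2 [ 0.5296 -0.0046  0.1135] [196.5 242. ]
 yel 7 [ 0.5256 -0.0137  0.1016] [201.42857143 242.71428571]
plane 85 [-0.01390113  0.02816071  0.11378683] deg [-0.79647619  1.61348962]
fl ctr [0.55507864 0.03260919] 0.0019768564258771273
```

View pics/s5c.png

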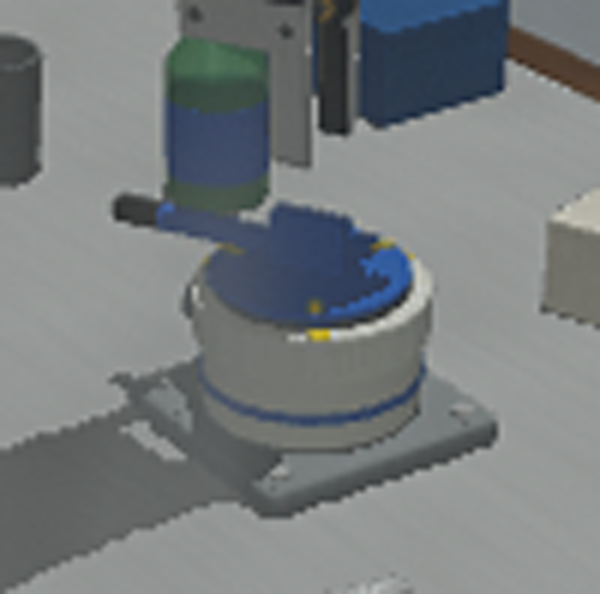

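The cap is seated level with its flange near z 0.112 m, and the cap mark at (315,307) is just above the collar mark at (320,335). Next I'll place the open fingers around the lever.

>>> {"api": "jog_arm", "payload": {"rows": [-0.0145, 0.0283, 0, 0, 0, 0, 0.6, -0.0145, 0.0283, 0, 0, 0, 0, 0.6, -0.0135, 0.0283, 0, 0, 0, 0, 0.6, 0, 0, 0, 0, 0, 0, 0.6, 0, 0, -0.02, 0, 0, 0, 0.6, 0, 0, 0, 0, 0, 0, 0.6]}}

```text
time_s: 9.75
ee_pos: [0.5127, 0.1206, 0.1605]
eef_rot: [-1.86, 1.566, -2.966]
force: [0.1, 0.5, -1.2]
grip_width: 0.0377
```

```bash
python3 - <<'E'
from st import *
o,M=st();g=o['ee_pos'];c=np.array([.5567,.0355]);d=g[:2]-c;print(np.hypot(*d),np.degrees(np.arctan2(d[1],d[0])))
E
```

```text
t 9.75 p [0.5127 0.1206 0.1605] yaw 26.65 x [-4.3e-03 -8.0e-04 -1.0e+00] ydn -0.0042 F [ 0.14  0.5  -1.17] M [-0.077  0.019 -0.001] w 0.0377 q6 -0.3
0.09583408106470426 117.35900953905339
```

>>> {"api": "jog_arm", "payload": {"rows": [0, 0, -0.018, 0, 0, 0, 0.62, 0, 0, -0.018, 0, 0, 0, 0.64, 0, 0, -0.01, 0, 0, 0, 0.66, 0, 0, -0.006, 0, 0, 0, 0.68, 0, 0, 0, 0, 0, 0, 0.68]}}

```text
time_s: 10.17
ee_pos: [0.5137, 0.1203, 0.1106]
eef_rot: [-1.861, 1.569, -2.968]
force: [0.2, -0.1, -0.2]
grip_width: 0.0304
```

```bash
python3 - <<'E'
from st import *
st();snap('side','s6');st()
E
python3 m3.py s6 .112 >/dev/null
```

```text
t 10.17 p [0.5137 0.1203 0.1106] yaw 26.58 x [-2.e-03 -4.e-04 -1.e+00] ydn -0.0019 F [ 0.23 -0.11 -0.2 ] M [-0.057  0.073 -0.005] w 0.0304 q6 -0.3
t 10.22 p [0.5141 0.1204 0.1115] yaw 26.58 x [-6.e-04 -1.e-04 -1.e+00] ydn -0.0006 F [ 0.03 -0.35 -0.36] M [-0.006 -0.036 -0.001] w 0.0302 q6 -0.3
```

View pics/s6c.png

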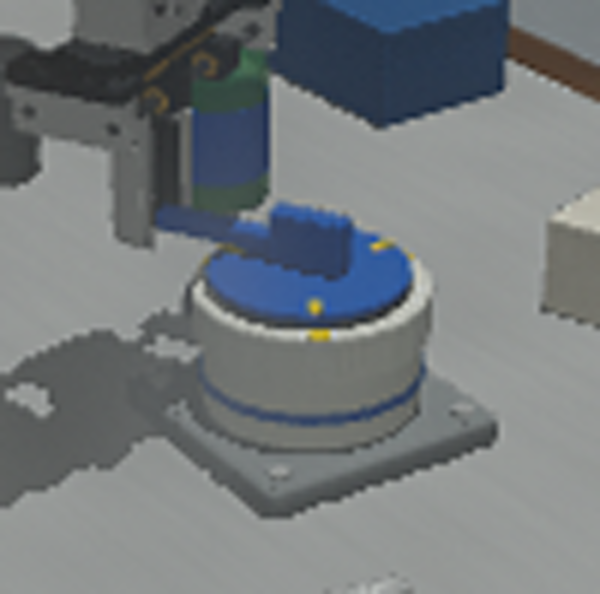

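```bash
cat > arc.py <<'E'
import numpy as np,sys
c=np.array([.5567,.0355]);r=.095
a0=float(sys.argv[1]);steps=eval(sys.argv[2])
p=lambda a:c+r*np.array([np.cos(np.radians(a)),np.sin(np.radians(a))])
cur=np.round(p(a0),4) if len(sys.argv)<4 else np.array(eval(sys.argv[3]))
a=a0
for s in steps:
    a-=s;d=np.round(p(a)-cur,4);cur=cur+d;print(f'{d[0]:.4f}, {d[1]:.4f}, 0, 0, 0, {-s}, 0.68,',end=' ')
print('\n',a,cur)
E
python3 arc.py 116.6 "[1.5]*4+[2]*4+[1]*40" "[.5143,.1205]"
cat > f.py <<'E'
from st import *
o,M=st();d=o['ee_pos'][:2]-[.5567,.0355];a=np.arctan2(d[1],d[0]);t=np.array([-np.sin(a),np.cos(a)])
print('phi',np.degrees(a),'r',np.hypot(*d),'Ft',o['force'][:2]@t,'Fr',o['force'][:2]@d/np.hypot(*d))
E
```

```text
0.0021, 0.0010, 0, 0, 0, -1.5, 0.68, 0.0023, 0.0011, 0, 0, 0, -1.5, 0.68, 0.0023, 0.0009, 0, 0, 0, -1.5, 0.68, 0.0023, 0.0009, 0, 0, 0, -1.5, 0.68, 0.0031, 0.0011, 0, 0, 0, -2, 0.68, 0.0032, 0.0010, 0, 0, 0, -2, 0.68, 0.0032, 0.0009, 0, 0, 0, -2, 0.68, 0.0032, 0.0008, 0, 0, 0, -2, 0.68, 0.0016, 0.0004, 0, 0, 0, -1, 0.68, 0.0016, 0.0003, 0, 0, 0, -1, 0.68, 0.0017, 0.0003, 0, 0, 0, -1, 0.68, 0.0016, 0.0002, 0, 0, 0, -1, 0.68, 0.0016, 0.0003, 0, 0, 0, -1, 0.68, 0.0017, 0.0002, 0, 0, 0, -1, 0.68, 0.0016, 0.0001, 0, 0, 0, -1, 0.68, 0.0017, 0.0002, 0, 0, 0, -1, 0.68, 0.0016, 0.0001, 0, 0, 0, -1, 0.68, 0.0017, 0.0001, 0, 0, 0, -1, 0.68, 0.0016, 0.0001, 0, 0, 0, -1, 0.68, 0.0017, -0.0000, 0, 0, 0, -1, 0.68, 0.0017, -0.0000, 0, 0, 0, -1, 0.68, 0.0016, -0.0000, 0, 0, 0, -1, 0.68, 0.0017, -0.0001, 0, 0, 0, -1, 0.68, 0.0016, -0.0001, 0, 0, 0, -1, 0.68, 0.0017, -0.0001, 0, 0, 0, -1, 0.68, 0.0016, -0.0001, 0, 0, 0, -1, 0.68, 0.0017, -0.0002, 0, 0, 0, -1, 0.68, 0.0016, -0.0002, 0, 0, 0, -1, 0.68, 0.0017, -0.0002, 0, 0, 0, -1, 0.68, 0.0016, -0.0003, 0, 0, 0, -1, 0.68, 0.0016, -0.0003, 0, 0, 0, -1, 0.68, 0.0017, -0.0003, 0, 0, 0, -1, 0.68, 0.0016, -0.0003, 0, 0, 0, -1, 0.68, 0.0016, -0.0004, 0, 0, 0, -1, 0.68, 0.0016, -0.0004, 0, 0, 0, -1, 0.68, 0.0016, -0.0004, 0, 0, 0, -1, 0.68, 0.0016, -0.0005, 0, 0, 0, -1, 0.68, 0.0016, -0.0004, 0, 0, 0, -1, 0.68, 0.0016, -0.0006, 0, 0, 0, -1, 0.68, 0.0016, -0.0005, 0, 0, 0, -1, 0.68, 0.0015, -0.0006, 0, 0, 0, -1, 0.68, 0.0016, -0.0005, 0, 0, 0, -1, 0.68, 0.0015, -0.0007, 0, 0, 0, -1, 0.68, 0.0015, -0.0006, 0, 0, 0, -1, 0.68, 0.0015, -0.0007, 0, 0, 0, -1, 0.68, 0.0015, -0.0007, 0, 0, 0, -1, 0.68, 0.0015, -0.0007, 0, 0, 0, -1, 0.68, 0.0015, -0.0008, 0, 0, 0, -1, 0.68, 
 62.599999999999994 [0.6004 0.1198]
```

>>> {"api": "jog_arm", "payload": {"rows": [0.0021, 0.001, 0, 0, 0, -1.5, 0.68, 0.0023, 0.0011, 0, 0, 0, -1.5, 0.68, 0.0023, 0.0009, 0, 0, 0, -1.5, 0.68, 0.0023, 0.0009, 0, 0, 0, -1.5, 0.68, 0.0031, 0.0011, 0, 0, 0, -2, 0.68, 0.0032, 0.001, 0, 0, 0, -2, 0.68]}}

```text
time_s: 10.72
ee_pos: [0.5299, 0.1266, 0.1126]
eef_rot: [1.445, 1.57, 0.162]
force: [-0.1, -0.0, -0.4]
grip_width: 0.0301
```

>>> {"api": "jog_arm", "payload": {"rows": [0.0032, 0.0009, 0, 0, 0, -2, 0.68, 0.0032, 0.0008, 0, 0, 0, -2, 0.68, 0, 0, 0, 0, 0, 0, 0.68]}}

```text
time_s: 10.97
ee_pos: [0.5366, 0.1284, 0.1125]
eef_rot: [1.525, 1.569, 0.172]
force: [0.2, -0.2, 0.0]
grip_width: 0.0301
```

```bash
python3 - <<'E'
from h import *
snap('side','s7')
E
python3 m3.py s7 .112; python3 f.py
```

```text
389 [[0.5089, -0.023, 0.0422], [0.5189, -0.0113, 0.1104], [0.5332, 0.0036, 0.112], [0.5507, 0.0192, 0.1133], [0.5676, 0.0376, 0.1154], [0.5892, 0.0571, 0.1422], [0.6055, 0.0754, 0.15]]
 yel 3 [0.5498 0.1119 0.2384] [145.33333333 225.        ]
 yel 2 [0.5213 0.1068 0.237 ] [148.5 218.5]
 yel 3 [0.504  0.0955 0.2295] [153.33333333 216.        ]
 yel 2 [0.5988 0.025  0.1144] [186.  253.5]
 yel 3 [0.5262 0.0012 0.1138] [196. 240.]
 yel 6 [ 0.5262 -0.0143  0.1014] [201.5 243. ]
plane 288 [0.00641477 0.00531247 0.11275227] deg [0.36753942 0.30438202]
fl ctr [0.55804009 0.03417718] 0.0013970917828279672
t 11.02 p [0.5363 0.1283 0.1123] yaw 12.63 x [ 1.2e-03  2.0e-04 -1.0e+00] ydn 0.0012 F [-0.4   0.02 -0.09] M [-0.033  0.053 -0.002] w 0.0298 q6 -0.05
phi 102.42211256514832 r 0.09505704099897982 Ft 0.3826389210692688 Fr 0.10734884559483712
```

View pics/s7c.png

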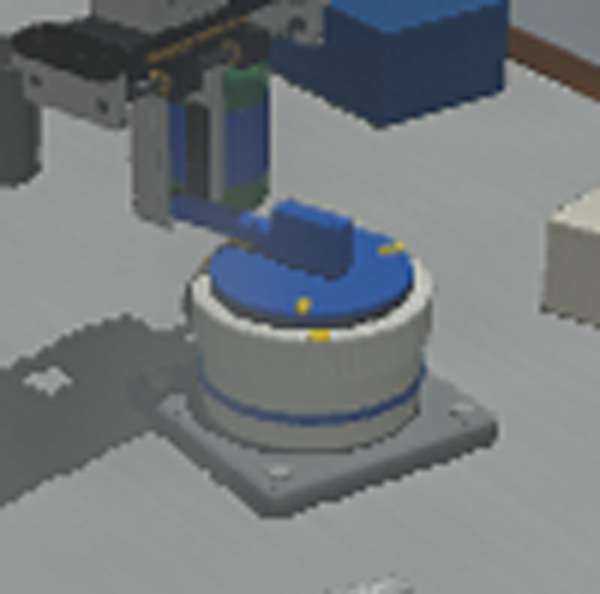

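The cap turns freely and is about 9° past the gap centre, with the cap mark now at (303,305). I'll continue in small steps by feel.

>>> {"api": "jog_arm", "payload": {"rows": [0.0016, 0.0004, 0, 0, 0, -1, 0.68, 0.0016, 0.0003, 0, 0, 0, -1, 0.68, 0.0017, 0.0003, 0, 0, 0, -1, 0.68, 0.0016, 0.0002, 0, 0, 0, -1, 0.68, 0.0016, 0.0003, 0, 0, 0, -1, 0.68, 0, 0, 0, 0, 0, 0, 0.68]}}

```text
time_s: 11.52
ee_pos: [0.5441, 0.1298, 0.1114]
eef_rot: [1.759, 1.571, 0.319]
force: [-0.2, -0.0, -0.1]
grip_width: 0.0301
```

>>> {"api": "jog_arm", "payload": {"rows": [0.0017, 0.0002, 0, 0, 0, -1, 0.68, 0.0016, 0.0001, 0, 0, 0, -1, 0.68, 0.0017, 0.0002, 0, 0, 0, -1, 0.68, 0, 0, 0, 0, 0, 0, 0.68]}}

```text
time_s: 11.85
ee_pos: [0.5491, 0.1303, 0.1114]
eef_rot: [1.698, 1.571, 0.205]
force: [-0.0, 0.4, -0.3]
grip_width: 0.0303
```

>>> {"api": "jog_arm", "payload": {"rows": [0.0016, 0.0001, 0, 0, 0, -1, 0.68, 0.0017, 0.0001, 0, 0, 0, -1, 0.68, 0.0016, 0.0001, 0, 0, 0, -1, 0.68, 0, 0, 0, 0, 0, 0, 0.68]}}

```text
time_s: 12.18
ee_pos: [0.554, 0.1306, 0.1114]
eef_rot: [1.702, 1.571, 0.158]
force: [-0.8, 0.4, -0.5]
grip_width: 0.0302
```

```bash
python3 f.py
```

```text
t 12.18 p [0.554  0.1306 0.1114] yaw 1.51 x [ 1.e-04  0.e+00 -1.e+00] ydn 0.0001 F [-0.83  0.45 -0.48] M [-0.077  0.087  0.036] w 0.0302 q6 0.14
phi 91.60766370407752 r 0.09514984900927184 Ft 0.8187037185034338 Fr 0.4690567919080935
```

>>> {"api": "jog_arm", "payload": {"rows": [0.0017, 0, 0, 0, 0, -1, 0.68, 0.0017, 0, 0, 0, 0, -1, 0.68, 0.0016, 0, 0, 0, 0, -1, 0.68, 0, 0, 0, 0, 0, 0, 0.68]}}

```text
time_s: 12.52
ee_pos: [0.5591, 0.1306, 0.1114]
eef_rot: [1.894, 1.571, 0.297]
force: [-0.0, -0.3, 1.3]
grip_width: 0.03
```

>>> {"api": "jog_arm", "payload": {"rows": [0.0017, -0.0001, 0, 0, 0, -1, 0.68, 0.0016, -0.0001, 0, 0, 0, -1, 0.68, 0.0017, -0.0001, 0, 0, 0, -1, 0.68, 0, 0, 0, 0, 0, 0, 0.68]}}

```text
time_s: 12.85
ee_pos: [0.564, 0.1303, 0.1114]
eef_rot: [2.034, 1.571, 0.384]
force: [-0.4, -0.5, -0.8]
grip_width: 0.0302
```

>>> {"api": "jog_arm", "payload": {"rows": [0.0016, -0.0001, 0, 0, 0, -1, 0.68, 0.0017, -0.0002, 0, 0, 0, -1, 0.68, 0.0016, -0.0002, 0, 0, 0, -1, 0.68, 0, 0, 0, 0, 0, 0, 0.68]}}

```text
time_s: 13.18
ee_pos: [0.569, 0.1298, 0.1114]
eef_rot: [1.829, 1.571, 0.128]
force: [-0.4, -0.2, 1.0]
grip_width: 0.0305
```

>>> {"api": "jog_arm", "payload": {"rows": [0.0017, -0.0002, 0, 0, 0, -1, 0.68, 0.0016, -0.0003, 0, 0, 0, -1, 0.68, 0.0016, -0.0003, 0, 0, 0, -1, 0.68, 0, 0, 0, 0, 0, 0, 0.68]}}

```text
time_s: 13.52
ee_pos: [0.5738, 0.1289, 0.1114]
eef_rot: [1.715, 1.571, -0.039]
force: [0.3, 0.8, -0.6]
grip_width: 0.0303
```

>>> {"api": "jog_arm", "payload": {"rows": [0.0017, -0.0003, 0, 0, 0, -1, 0.68, 0.0016, -0.0003, 0, 0, 0, -1, 0.68, 0.0016, -0.0004, 0, 0, 0, -1, 0.68, 0, 0, 0, 0, 0, 0, 0.68]}}

```text
time_s: 13.85
ee_pos: [0.5788, 0.1279, 0.1114]
eef_rot: [2.038, 1.571, 0.232]
force: [0.4, 0.2, 0.6]
grip_width: 0.0298
```

```bash
python3 - <<'E'
from h import *
snap('side','s8')
E
python3 m3.py s8 .112|grep yel; python3 f.py
```

```text
yel 4 [0.5901 0.1054 0.2384] [143.  236.5]
 yel 2 [0.6054 0.0992 0.2401] [142.  241.5]
 yel 8 [0.5468 0.1159 0.2372] [145.5 223.5]
 yel 2 [0.574  0.1105 0.2372] [144.  231.5]
 yel 7 [0.5969 0.0083 0.1131] [188.57142857 256.28571429]
 yel 4 [0.515  0.0147 0.1149] [195.  234.5]
 yel 6 [ 0.5256 -0.0151  0.102 ] [201.5 243. ]
t 13.9 p [0.5786 0.1279 0.1114] yaw -13.42 x [ 1.e-04 -1.e-04 -1.e+00] ydn 0.0001 F [-0.59  0.73 -0.05] M [-0.004  0.097 -0.071] w 0.03 q6 0.39
phi 76.64623199552621 r 0.09499926637687527 Ft 0.7391553698708896 Fr 0.5722082947725851
```

View pics/s8c.png

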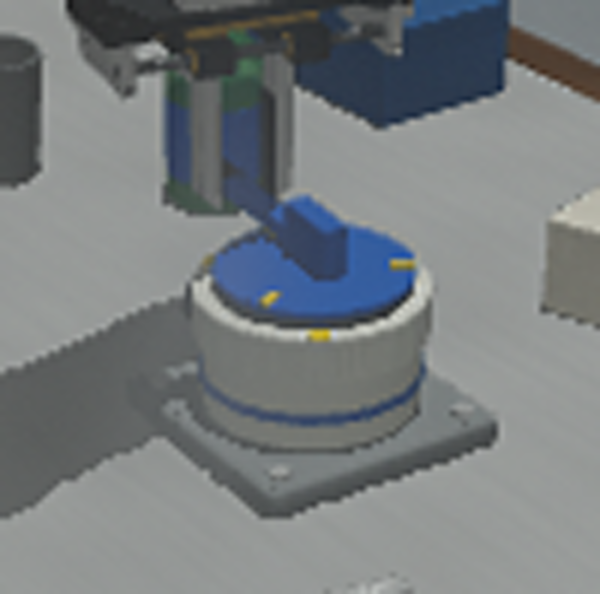

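The lever is following, about 35° past the gap, and still loose. Continuing.

>>> {"api": "jog_arm", "payload": {"rows": [0.0016, -0.0004, 0, 0, 0, -1, 0.68, 0.0016, -0.0004, 0, 0, 0, -1, 0.68, 0.0016, -0.0005, 0, 0, 0, -1, 0.68, 0, 0, 0, 0, 0, 0, 0.68]}}

```text
time_s: 14.23
ee_pos: [0.5835, 0.1266, 0.1114]
eef_rot: [2.178, 1.571, 0.319]
force: [-0.5, 0.2, -0.4]
grip_width: 0.0299
```

>>> {"api": "jog_arm", "payload": {"rows": [0.0016, -0.0004, 0, 0, 0, -1, 0.68, 0.0016, -0.0006, 0, 0, 0, -1, 0.68, 0.0016, -0.0005, 0, 0, 0, -1, 0.68, 0, 0, 0, 0, 0, 0, 0.68]}}

```text
time_s: 14.57
ee_pos: [0.5883, 0.1251, 0.1114]
eef_rot: [-2.593, 1.571, 1.779]
force: [-0.3, 0.6, -0.3]
grip_width: 0.0303
```

>>> {"api": "jog_arm", "payload": {"rows": [0.0015, -0.0006, 0, 0, 0, -1, 0.68, 0.0016, -0.0005, 0, 0, 0, -1, 0.68, 0.0015, -0.0007, 0, 0, 0, -1, 0.68, 0, 0, 0, 0, 0, 0, 0.68]}}

```text
time_s: 14.9
ee_pos: [0.5927, 0.1234, 0.1112]
eef_rot: [-1.564, 1.57, 2.756]
force: [-1.6, 1.4, -1.0]
grip_width: 0.0301
```

```bash
python3 f.py; python3 arc.py 67.6 "[1]*50" "[.5929,.1233]"
```

```text
t 14.9 p [0.5927 0.1234 0.1112] yaw -22.5 x [-6.e-04  2.e-04 -1.e+00] ydn -0.0006 F [-1.61  1.43 -1.04] M [ 0.332  0.326 -0.04 ] w 0.0301 q6 0.54
phi 67.75368703143137 r 0.09502023214698682 Ft 2.0269365529041563 Fr 0.7128206510189535
0.0015, -0.0006, 0, 0, 0, -1, 0.68, 0.0015, -0.0007, 0, 0, 0, -1, 0.68, 0.0015, -0.0007, 0, 0, 0, -1, 0.68, 0.0015, -0.0007, 0, 0, 0, -1, 0.68, 0.0015, -0.0008, 0, 0, 0, -1, 0.68, 0.0015, -0.0007, 0, 0, 0, -1, 0.68, 0.0014, -0.0008, 0, 0, 0, -1, 0.68, 0.0015, -0.0009, 0, 0, 0, -1, 0.68, 0.0014, -0.0008, 0, 0, 0, -1, 0.68, 0.0014, -0.0009, 0, 0, 0, -1, 0.68, 0.0014, -0.0009, 0, 0, 0, -1, 0.68, 0.0014, -0.0009, 0, 0, 0, -1, 0.68, 0.0013, -0.0010, 0, 0, 0, -1, 0.68, 0.0014, -0.0009, 0, 0, 0, -1, 0.68, 0.0013, -0.0010, 0, 0, 0, -1, 0.68, 0.0013, -0.0010, 0, 0, 0, -1, 0.68, 0.0013, -0.0011, 0, 0, 0, -1, 0.68, 0.0013, -0.0011, 0, 0, 0, -1, 0.68, 0.0012, -0.0010, 0, 0, 0, -1, 0.68, 0.0013, -0.0011, 0, 0, 0, -1, 0.68, 0.0012, -0.0012, 0, 0, 0, -1, 0.68, 0.0012, -0.0011, 0, 0, 0, -1, 0.68, 0.0011, -0.0012, 0, 0, 0, -1, 0.68, 0.0012, -0.0012, 0, 0, 0, -1, 0.68, 0.
[... 270 characters left out ...]
0, 0, -1, 0.68, 0.0010, -0.0014, 0, 0, 0, -1, 0.68, 0.0009, -0.0013, 0, 0, 0, -1, 0.68, 0.0009, -0.0014, 0, 0, 0, -1, 0.68, 0.0009, -0.0014, 0, 0, 0, -1, 0.68, 0.0009, -0.0014, 0, 0, 0, -1, 0.68, 0.0008, -0.0015, 0, 0, 0, -1, 0.68, 0.0008, -0.0014, 0, 0, 0, -1, 0.68, 0.0008, -0.0015, 0, 0, 0, -1, 0.68, 0.0007, -0.0015, 0, 0, 0, -1, 0.68, 0.0008, -0.0015, 0, 0, 0, -1, 0.68, 0.0007, -0.0015, 0, 0, 0, -1, 0.68, 0.0007, -0.0015, 0, 0, 0, -1, 0.68, 0.0006, -0.0015, 0, 0, 0, -1, 0.68, 0.0006, -0.0015, 0, 0, 0, -1, 0.68, 0.0006, -0.0016, 0, 0, 0, -1, 0.68, 0.0006, -0.0015, 0, 0, 0, -1, 0.68, 0.0005, -0.0016, 0, 0, 0, -1, 0.68, 0.0006, -0.0016, 0, 0, 0, -1, 0.68, 
 17.599999999999994 [0.6473 0.0642]
```

It's starting to bite (2 N). I'll take single-degree steps from here.

>>> {"api": "jog_arm", "payload": {"rows": [0.0015, -0.0006, 0, 0, 0, -1, 0.68, 0, 0, 0, 0, 0, 0, 0.68]}}

```text
time_s: 15.07
ee_pos: [0.594, 0.1229, 0.1112]
eef_rot: [-1.339, 1.57, 2.964]
force: [-2.2, 2.9, -2.1]
grip_width: 0.0298
```

```bash
python3 f.py
```

```text
t 15.07 p [0.594  0.1229 0.1112] yaw -23.47 x [-8.e-04  2.e-04 -1.e+00] ydn -0.0008 F [-2.22  2.9  -2.1 ] M [0.394 0.612 0.015] w 0.0298 q6 0.55
phi 66.87181826514785 r 0.09502134165299253 Ft 3.1819583739720185 Fr 1.7956493976198626
```

>>> {"api": "jog_arm", "payload": {"rows": [0.0015, -0.0007, 0, 0, 0, -1, 0.68, 0, 0, 0, 0, 0, 0, 0.68]}}

```text
time_s: 15.23
ee_pos: [0.5954, 0.1222, 0.1111]
eef_rot: [-1.266, 1.57, 3.019]
force: [-3.7, 3.6, -2.0]
grip_width: 0.0301
```

```bash
python3 f.py
```

```text
t 15.23 p [0.5954 0.1222 0.1111] yaw -24.47 x [-1.2e-03  1.0e-04 -1.0e+00] ydn -0.0011 F [-3.7   3.58 -1.99] M [0.464 0.792 0.01 ] w 0.0301 q6 0.57
phi 65.94344990103696 r 0.09493592879807199 Ft 4.840298377147167 Fr 1.7620693133521925
```

>>> {"api": "jog_arm", "payload": {"rows": [0.0015, -0.0007, 0, 0, 0, -1, 0.68, 0, 0, 0, 0, 0, 0, 0.68]}}

```text
time_s: 15.4
ee_pos: [0.5967, 0.1215, 0.111]
eef_rot: [-1.174, 1.569, 3.094]
force: [-5.8, 3.6, -2.1]
grip_width: 0.0302
```

```bash
python3 f.py
```

```text
t 15.4 p [0.5967 0.1215 0.111 ] yaw -25.47 x [-1.8e-03  1.0e-04 -1.0e+00] ydn -0.0017 F [-5.77  3.58 -2.09] M [ 0.433  1.009 -0.002] w 0.0302 q6 0.59
phi 65.07492120147757 r 0.09483299977824837 Ft 6.737780727133347 Fr 0.8164573151681837
```

>>> {"api": "jog_arm", "payload": {"rows": [0.0015, -0.0007, 0, 0, 0, -1, 0.68, 0, 0, 0, 0, 0, 0, 0.68]}}

```text
time_s: 15.57
ee_pos: [0.598, 0.1209, 0.1109]
eef_rot: [-1.152, 1.568, 3.099]
force: [-6.9, 3.4, -1.9]
grip_width: 0.0304
```

```bash
python3 f.py
```

```text
t 15.57 p [0.598  0.1209 0.1109] yaw -26.46 x [-2.4e-03  1.0e-04 -1.0e+00] ydn -0.0022 F [-6.95  3.39 -1.88] M [0.507 1.261 0.098] w 0.0304 q6 0.6
phi 64.20477671594797 r 0.09481428435835727 Ft 7.730299430222263 Fr 0.025017713972649763
```

>>> {"api": "jog_arm", "payload": {"rows": [0.0008, -0.0004, 0, 0, 0, -0.5, 0.68, 0, 0, 0, 0, 0, 0, 0.68]}}

```text
time_s: 15.73
ee_pos: [0.5986, 0.1205, 0.1108]
eef_rot: [-1.119, 1.568, 3.123]
force: [-7.2, 2.6, -3.5]
grip_width: 0.0299
```

```bash
python3 f.py
```

```text
t 15.73 p [0.5986 0.1205 0.1108] yaw -26.93 x [-0.0027  0.     -1.    ] ydn -0.0024 F [-7.15  2.56 -3.51] M [0.524 1.374 0.044] w 0.0299 q6 0.61
phi 63.746638076181895 r 0.09475863554445826 Ft 7.547780546068206 Fr -0.8718055153728601
```

>>> {"api": "jog_arm", "payload": {"rows": [0, 0, 0, 0, 0, 0, 0.68]}}

```text
time_s: 15.82
ee_pos: [0.5986, 0.1205, 0.1109]
eef_rot: [-1.111, 1.568, 3.132]
force: [-7.9, 3.1, -2.0]
grip_width: 0.0302
```

```bash
python3 f.py
```

```text
t 15.82 p [0.5986 0.1205 0.1109] yaw -26.91 x [-0.0025  0.     -1.    ] ydn -0.0023 F [-7.87  3.13 -2.02] M [0.522 1.386 0.055] w 0.0302 q6 0.61
phi 63.742901676022775 r 0.09475597853646592 Ft 8.440228549310882 Fr -0.6710333944016632
```

>>> {"api": "jog_arm", "payload": {"rows": [0.0008, -0.0004, 0, 0, 0, -0.5, 0.68, 0, 0, 0, 0, 0, 0, 0.68]}}

```text
time_s: 15.98
ee_pos: [0.5993, 0.1201, 0.1108]
eef_rot: [-1.109, 1.568, 3.125]
force: [-7.8, 3.9, -2.8]
grip_width: 0.0304
```

```bash
python3 f.py
```

```text
t 15.98 p [0.5993 0.1201 0.1108] yaw -27.43 x [-3.1e-03  1.0e-04 -1.0e+00] ydn -0.0027 F [-7.8   3.86 -2.79] M [0.527 1.54  0.087] w 0.0304 q6 0.62
phi 63.295682327552115 r 0.0947262611994446 Ft 8.700189431724134 Fr -0.05252104836786166
```

>>> {"api": "jog_arm", "payload": {"rows": [0, 0, 0, 0, 0, 0, 0.68]}}

```text
time_s: 16.07
ee_pos: [0.5993, 0.1201, 0.1108]
eef_rot: [-1.097, 1.568, 3.137]
force: [-8.2, 3.0, -3.1]
grip_width: 0.0299
```

```bash
python3 f.py
```

```text
t 16.07 p [0.5993 0.1201 0.1108] yaw -27.41 x [-0.0029  0.     -1.    ] ydn -0.0026 F [-8.25  2.98 -3.15] M [0.497 1.534 0.099] w 0.0299 q6 0.62
phi 63.28098153766303 r 0.09472653479561295 Ft 8.705216867790783 Fr -1.0494324059550872
```

>>> {"api": "jog_arm", "payload": {"rows": [0.0006, -0.0003, 0, 0, 0, -0.4, 0.68, 0, 0, 0, 0, 0, 0, 0.68, 0, 0, 0, 0, 0, 0, 0.68]}}

```text
time_s: 16.32
ee_pos: [0.5998, 0.1198, 0.1107]
eef_rot: [-1.084, 1.568, -3.14]
force: [-8.9, 3.3, -2.6]
grip_width: 0.0304
```

```bash
python3 f.py
```

```text
t 16.32 p [0.5998 0.1198 0.1107] yaw -27.8 x [-0.0032 -0.     -1.    ] ydn -0.0028 F [-8.92  3.34 -2.65] M [0.5   1.633 0.067] w 0.0304 q6 0.62
phi 62.937883003437435 r 0.09469582257320545 Ft 9.462778653326607 Fr -1.0865407370688307
```

>>> {"api": "jog_arm", "payload": {"rows": [0, 0, 0, 0, 0, 0, 0.68]}}

```text
time_s: 16.4
ee_pos: [0.5998, 0.1198, 0.1107]
eef_rot: [-1.09, 1.568, 3.137]
force: [-8.2, 4.2, -2.4]
grip_width: 0.0302
```

```bash
python3 f.py
```

```text
t 16.4 p [0.5998 0.1198 0.1107] yaw -27.8 x [-0.0032  0.     -1.    ] ydn -0.0028 F [-8.17  4.17 -2.37] M [0.541 1.624 0.038] w 0.0302 q6 0.62
phi 62.9513321894444 r 0.09470811523712032 Ft 9.171834953378138 Fr 0.0019760930999279448
```

It's at 9.3 N, which is well tight. I'll back off to centre around the lever, open, then rise clear.

>>> {"api": "jog_arm", "payload": {"rows": [-0.0015, 0.0008, 0, 0, 0, 1, 0.68, -0.003, 0.0015, 0, 0, 0, 1, 0.66, -0.0028, 0.0015, 0, 0, 0, 1, 0.62, 0, 0, 0, 0, 0, 0, 0.6, 0, 0, 0, 0, 0, 0, 0.6]}}

```text
time_s: 16.82
ee_pos: [0.5937, 0.1234, 0.1118]
eef_rot: [1.973, 1.57, -0.03]
force: [0.0, 0.7, 0.3]
grip_width: 0.0373
```

```bash
python3 f.py
```

```text
t 16.82 p [0.5937 0.1234 0.1118] yaw -24.8 x [ 9.e-04 -0.e+00 -1.e+00] ydn 0.0008 F [0.01 0.69 0.32] M [-0.062  0.099  0.003] w 0.0373 q6 0.58
phi 67.16880231369275 r 0.0954026447350382 Ft 0.2574994507213562 Fr 0.6424804119619348
```

Free of the lever. Rising, then moving back towards the robot for a clear view.

>>> {"api": "jog_arm", "payload": {"rows": [0, 0, 0.02, 0, 0, 0, 0.6, 0, 0, 0.035, 0, 0, 0, 0.6, 0, 0, 0.035, 0, 0, 0, 0.6, -0.02, 0.025, 0.015, 0, 0, 0, 0.6, -0.025, 0.03, 0, 0, 0, 0, 0.6, -0.025, 0.03, 0, 0, 0, 0, 0.6, -0.025, 0.03, 0, 0, 0, 0, 0.6, -0.02, 0.02, 0, 0, 0, 0, 0.6]}}

```text
time_s: 17.48
ee_pos: [0.477, 0.2603, 0.2168]
eef_rot: [2.608, 1.57, 0.605]
force: [1.1, 0.3, 0.8]
grip_width: 0.0374
```

>>> {"api": "jog_arm", "payload": {"rows": [-0.03, 0.025, 0, 0, 0, 0, 0.6, -0.03, 0.025, 0, 0, 0, 0, 0.6, -0.03, 0.025, 0, 0, 0, 0, 0.6, -0.03, 0.02, 0, 0, 0, 0, 0.6, -0.015, 0.01, 0, 0, 0, 0, 0.6, 0, 0, 0, 0, 0, 0, 0.6, 0, 0, 0, 0, 0, 0, 0.6]}}

```text
time_s: 18.07
ee_pos: [0.3434, 0.3638, 0.2168]
eef_rot: [2.497, 1.57, 0.494]
force: [0.9, -0.3, -0.2]
grip_width: 0.0379
```

```bash
python3 - <<'E'
from st import *
st();snap('side','s9');snap('top','t9')
E
python3 m3.py s9 .112
```

```text
t 18.07 p [0.3434 0.3638 0.2168] yaw -24.72 x [ 7.e-04  4.e-04 -1.e+00] ydn 0.0005 F [ 0.95 -0.26 -0.22] M [-0.071  0.093 -0.009] w 0.0379 q6 1.17
436 [[0.5106, -0.0252, 0.045], [0.5235, -0.0108, 0.1102], [0.5366, 0.0066, 0.1113], [0.5534, 0.023, 0.1127], [0.575, 0.0495, 0.1146], [0.5941, 0.0716, 0.1378], [0.6096, 0.1098, 0.1503]]
 yel 5 [ 0.5902 -0.0016  0.1133] [190.4 256.6]
 yel 3 [0.5128 0.0283 0.1116] [194.33333333 231.33333333]
 yel 6 [ 0.5256 -0.0152  0.102 ] [201.5 243. ]
plane 338 [ 0.00360957 -0.004152    0.11218821] deg [ 0.20681307 -0.23789214]
fl ctr [0.55992158 0.03267294] 0.0013522948708928864
```

View pics/t9.png

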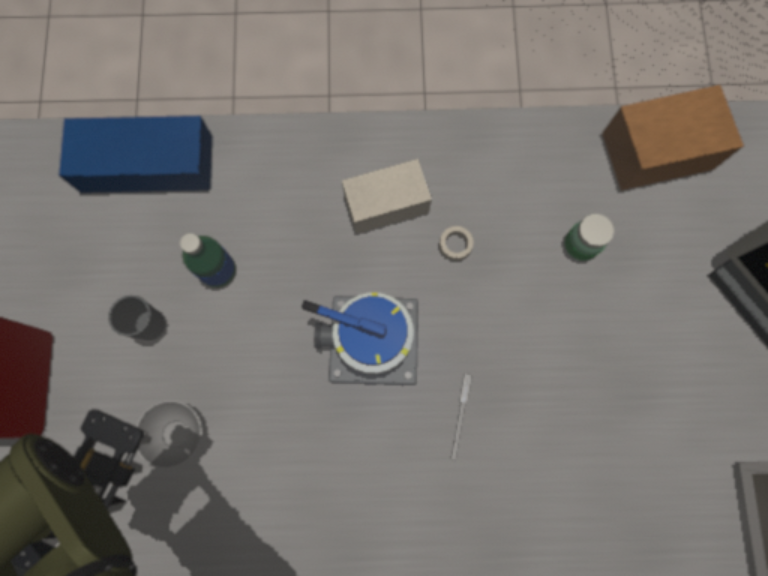

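View pics/s9c.png

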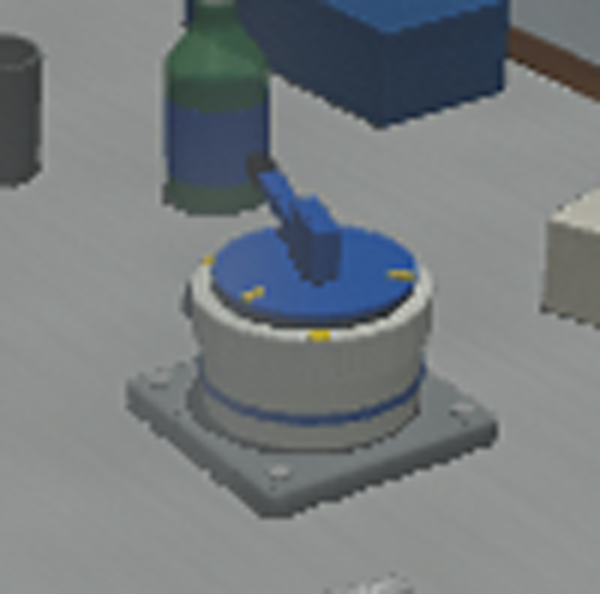

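Top view: the lever now points to (305,305), about 48° past its gap. The cap is level inside the collar, the bystanders have not moved and the gripper is clear. Handing in.

```bash
python3 -c "
from station import ctrl
print(ctrl.hand_in())"
```

```text
the job is handed in; nothing more can be done
None
```

The cap is on the housing and tight, and the job is handed in at about 18 s of the 72 s allowed.

**What I did**
- I lifted the cap by its middle grip and turned it so the lever pointed at the collar's 120° gap.
- I lowered it level onto the seal; it passed the tabs with no extra force and landed softly with its origin about 84 mm up.
- I turned it clockwise with the fingers loosely around the lever. It began to bite about 44° past the gap centre, and I stopped about 5° later at 9.2–9.5 N on the lever.
- I then backed off, let go and moved the arm clear.

**Last checks**
- **Seating:** the flange sits level to within about 0.3°, with its top near 112 mm.
- **Tightness:** the lever stayed about 48° past the gap after release, so it did not spring back. The force on the seal could only be judged from the lever force and the turn past biting, roughly 13 N. I did not measure it directly.
- **Surroundings:** by eye, in before and after top views, the other things had not moved. The hand-in returned no verdict.

**Disagreement:** the two cameras differed by 2–3 mm in absolute position, so I relied on distances between objects, where they agreed to about 1 mm.

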